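# Hang the in-line driver in the fork of the spring balancer arm

### The arm

A 6-joint arm with a two-finger parallel gripper is mounted at the origin on a cart in front of the work surface, level with it; the furniture and walls round the work are solid. World frame = base frame: x ahead of the robot, y to its left, z up, the work surface at z = 0. Lengths are in mm, angles in degrees, forces in N, time in s.
With the tool pointing down it reaches from about 350 to 850 mm from the base axis. Payload 8.1 kg.
Tool frame: the origin (TCP) lies between the finger pads; the fingertips stand 22 mm ahead of it and the grasp point (between the pads) lies 3 mm ahead of it; z points along the fingers, y is the line along which they close (so a half turn about z gives the same grasp; the last joint's range is limited). The gripper opens to 85 mm and grips with 20 to 120 N. Pads are 22 mm wide; open, the fingers measure 114 mm over their backs; the gripper's body (76 mm by 85 mm) begins 54 mm behind the grasp point. The pads swing forward as they close: fully open they stand 13 mm farther back than shut.
Start: joints at [66.44, 7.471, 85.268, -0, 87.261, -4.893], TCP at [192.019, 568.449, 253.292] pointing down, gripper open.
Joint ranges: [-169.43, 169.43], [-51.17, 129.36], [1.28, 143.12], [-76.62, 256.62], [0, 156.53], [-152.29, 152.29]. Speed limits (degrees/s): [136.94, 136.94, 159.86, 180, 180, 180].

### API

Orientations are given as [roll, pitch, yaw] about the fixed x, y, z axes, in that order (R = Rz(yaw) Ry(pitch) Rx(roll)).
In Python, from bench import r, vision gives the robot as it stands.
- The arm moves only by the tool step_arm, never from a script. Its argument "targets" is a list that holds one entry, the list of rows, each a list of 6 numbers: the shift along the world's x, y, z in mm, then the turn, a rotation vector about the world's x, y, z in rad. In form: [[[x, y, z, rx, ry, rz], ...]]. A call has 1 to 12 rows; each row is the pose to reach, as a shift and turn from the pose commanded when the call began; what a row does not reach only later rows make up. A row lasts 1/12 s, in which the tool goes at most 41.7 mm and 7.16 degrees, less where a joint would pass 70% of its speed; a pose out of reach is approached as far as the arm can. A call with a gripper value outside its range is refused whole. "fingers" is the gripper's target within -1 to 1 (shut at 1, half-way at 0, fully open at -1), set as the call begins (left out, the last holds). The fingers move at their own pace and stop on an object; "newtons" is the grip in N (left out, the last holds). Time passes only in rows, so rows that repeat a pose let the fingers close. It gives the time, the measured TCP pose, the force, the opening and the grip force at its end, in the units of the state.
- r.sense(): the state, without advancing time (a new reading comes with each control period).
- vision.snapshot(name): name is "scene" or "top"; returns a dict with "img" (420x560x3 uint8, blue, green, red), "mtx" (3x3 intrinsics, pixels), "eye" and "attitude" of the camera in the world. Camera axes: x right, y up, looking along -z (the intrinsics and any distortion apply to the point x, -y, -z); pixel columns grow to the right and rows downward; lengths in mm; the calibration is good to about 2 mm. A picture is of the moment at which its call begins. There is no depth.
- r.hand_in(): hands the job in; it is judged then, once.
The state is a dict: "time": time; "joint_pos": joint angles; "qd": joint speeds; "joint_efforts": joint torques, N m; "tool_pos": TCP position; "tcp_rot": TCP orientation; "ft_force": force on the tool from outside, world axes, zero at the start; "wrist_torque": the same for the moment, N m; "finger_gap": finger opening in mm; "grip_force": force on a finger pad.
Only numpy, scipy, OpenCV 4.12 (cv2) and the standard library are available. Lean on these libraries where they do the work, as an engineer would, in place of code of your own. Each camera call takes 0.05 s, during which the arm holds its last target. There are 200 camera calls.

### The job

Take the in-line driver out of its wooden rest and hang it in the open fork at the end of the spring balancer arm: neck in through the mouth of the fork, collar dropped fully home inside the raised lip. The arm sinks under weight, and how far depends on the driver; keep hold and ease it down gently until the arm carries the whole weight and has come to balance, and only then let go, so that the arm neither drops nor springs up. Do not force the driver against the arm, keep it upright, and leave the other things on the bench where they are.

Things in the scene. Friction and masses are not known exactly. Their poses are not given: they have to be found in the camera images.
- driver: In-line electric driver, round all along, 184 mm long, standing nose down; 0.35 to 1 kg, weight in the lower half. Origin at the bit's tip, z up the tool. Heights from the tip: bit and chuck (18 mm wide) to 40 mm, housing (30 mm wide) to 72, neck (24 mm wide) to 96, steel collar (44 mm wide) to 106, black ribbed grip (36 mm wide) to 165, grey cap to 184.
- driver_collar (a point): Centre of the underside of the driver's collar, 96 mm above the bit's tip; axes as the driver's. The collar's foot tapers from 44 mm to 38 mm wide at the underside. The neck below it is the part that goes into the fork. The arm swings about its column with light friction (0.6 N at the fork), so the fork yields sideways when pushed.
- driver_grip (a point): Point on the driver's axis, on the grip, 151 mm above the bit's tip (55 mm above the collar's underside), where it is best held from above; 36 mm wide there.
- driver_rest: Drilled hardwood block 86 x 86 x 70 mm fixed to the bench, in which the driver stands. Origin at the centre of its underside. The hole in its middle is 32.5 mm wide for the top 28 mm, 22 mm wide below; the driver's housing stands on the step. The driver must rise straight up: 30 mm frees the housing, 72 mm brings the bit above the block.
- fork_sink (a joint): Sink of the arm, rad: 0 at the upper stop, where it waits unladen, to 0.68 at the lower stop. The 260 mm links start 0.28 rad above level and keep the fork level: at sink q the fork is 260(sin 0.28 - sin(0.28-q)) mm lower and 260(cos(0.28-q) - cos 0.28) mm farther from the arm's column, which stands 350 mm behind it (+x). The spring yields from about 2 N on, some 21 mm per N, and is hardly damped.
- fork: Flat steel fork at the end of the spring balancer arm, always level. Origin at its seat, where the collar's underside rests; z up, -x out through the mouth. Straight slot 28 mm wide, prongs end 45 mm out; plate 68 mm wide, 7 mm thick, below the seat. A lip 4.5 mm high stands round the seat (47 mm wide inside, open at the mouth): the collar passes above it, then drops inside.
- maple_block: Bystander: plain maple block 52 x 170 x 30 mm lying on the bench; origin at the centre of its underside.
- block_plane: Bystander: small black block plane 52 x 178 x 46 mm; origin at the centre of its underside.
- try_square: Bystander: try square with wooden stock and steel blade, 111 x 146 x 14 mm, lying flat; origin at the centre of its underside.
- pencil: Bystander: pencil 156 mm long, lying on the bench; origin at its middle, underside.
- cork_pad: Bystander: small pad 26 x 60 x 14 mm lying on the bench; origin at the centre of its underside.

How it is judged (in metres and radians):
On the way, in this order (a step that is already met when the one before it is completed fails the run):
1. the driver is lifted out of its rest (z of driver_collar in the frame of driver_rest above 0.15 m and contact force between the fingers and driver above 1 N), for 0.2 s.
2. the driver's collar is home in the fork and the arm has sunk under it, the gripper still holding the driver (horizontal distance between driver_collar and fork below 0.004 m and z of driver_collar in the frame of fork between -0.003 and 0.003 m and value of joint fork_sink above 0.06 rad and contact force between the fingers and driver above 1 N), for 0.2 s.
At the end, for the whole second after the job is handed in: The driver hangs upright (within 0.08 rad) in the fork, its collar fully home on the seat (centre within 4 mm, height within 3 mm), carried by the sunken arm between its stops (sink 0.06 to 0.66 rad) and still (under 40 mm/s, arm under 0.12 rad/s) (horizontal distance between driver_collar and fork below 0.004 m and z of driver_collar in the frame of fork between -0.003 and 0.003 m and angle between driver's own z axis and vertical below 0.08 rad and value of joint fork_sink between 0.06 and 0.66 rad and velocity of joint fork_sink between -0.12 and 0.12 rad/s and linear speed of driver below 0.04 m/s and contact force between driver and fork above 2 N); the robot touches nothing.
It fails at once if the arm drops or springs up: it turns up or down faster than 0.4 rad/s (about 0.1 m/s at the fork) (velocity of joint fork_sink above 0.4 rad/s or velocity of joint fork_sink below -0.4 rad/s).
It fails at once if the driver is forced against the arm with more than 20 N (contact force between driver and fork above 20 N).
It fails at once if the driver is tipped more than 0.6 rad from upright (angle between driver's own z axis and vertical above 0.6 rad).
It fails at once if a bystander on the bench is moved more than 30 mm (distance of any of maple_block, block_plane, try_square, pencil, cork_pad from where it was at the start of the episode above 0.03 m).
It also fails if it takes over 67 s, if anything falls off the work surface, if the arm or the gripper's body presses on something with over 40 N, if the wrist force passes 120 N, or if a joint passes its speed limit or range.

## Working session

There is one attempt and no reset: what is moved stays moved. The work goes in short steps, Python scripts to look and compute and a tool call to move; the robot and the scene stay as the last step left them, time stands still between calls to the robot, and variables do not carry over. Pictures are saved under pics/ and viewed, at most 10 in all, crops included, and the job is handed in when it is done.

Besides the shell and the picture viewer there is one more tool, called after "Request:" as a command line: name --argument value ..., lists and objects as JSON in quotes. step_arm: Moves the arm, as the interface text tells. Its arguments: {"type":"object","properties":{"targets":{"type":"array"},"fingers":{"type":"number"},"newtons":{"type":"number"}},"required":["targets"]}

```bash
mkdir -p pics
python3 - <<'E'
from bench import r, vision
import cv2
for n in("scene","top"):
    s=vision.snapshot(n); cv2.imwrite(f"pics/{n}0.png",s["img"]); print(n,{k:v for k,v in s.items() if k!="img"})
print(r.sense())
E
```

```text
scene {'mtx': array([[517.09447722,   0.        , 279.30638224],
       [  0.        , 517.09447722, 205.79369851],
       [  0.        ,   0.        ,   1.        ]]), 'eye': array([-803.19699768, -754.63925839,  986.07306767]), 'attitude': array([ 62.44937725,   0.91799728, -64.2814703 ])}
top {'mtx': array([[442.31336149,   0.        , 275.68485051],
       [  0.        , 442.31336149, 214.51205155],
       [  0.        ,   0.        ,   1.        ]]), 'eye': array([ 351.31164696,  -84.17986761, 1299.85134001]), 'attitude': array([ 1.04877260e+01, -1.57071680e-02, -8.95414799e+01])}
{'time': 0.1, 'joint_pos': array([ 6.64407893e+01,  7.51208248e+00,  8.53233212e+01,  9.11976162e-04,
        8.72628649e+01, -4.89275444e+00]), 'qd': array([-0.05633523, -0.14523506, -0.12016053, -0.02248423,  0.07264766,
        0.07376876]), 'joint_efforts': array([ 1.33746007e-04, -5.70939696e+01, -5.01949275e+01, -2.12780328e-04,
        7.86923716e-03,  1.12224761e-04]), 'tool_pos': array([191.8181141 , 568.01850658, 252.33304717]), 'tcp_rot': array([-1.79902167e+02, -9.28895003e-03,  1.61333491e+02]), 'ft_force': array([-0.04189986,  0.08463513, -0.51042155]), 'wrist_torque': array([-0.00883408,  0.01695407,  0.00880057]), 'grip_force': 0.0, 'finger_gap': 85.91650905860496}
```

View pics/scene0.png

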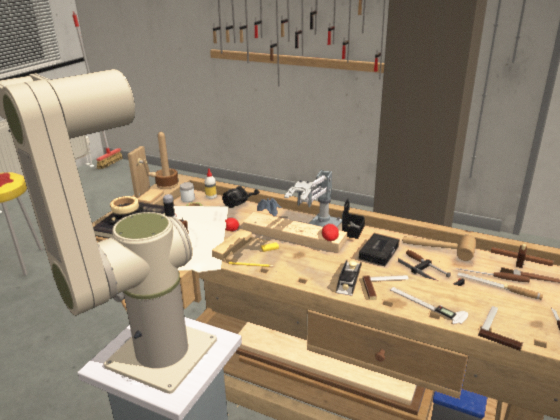

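View pics/top0.png

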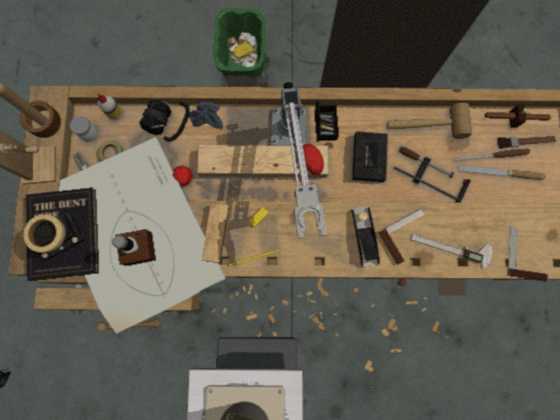

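The top view shows the driver standing in its rest near (130,245), with the fork at about (310,215) and its mouth facing down. In the scene view the fork is near (305,190) and the robot hides the rest. I'll enlarge both areas.

```bash
cat > h.py <<'E'
import numpy as np, cv2
from scipy.spatial.transform import Rotation as R
from bench import r, vision
def ray(s,u,v):
    K=s["mtx"]; d=np.array([(u-K[0,2])/K[0,0],-(v-K[1,2])/K[1,1],-1])
    return s["eye"],R.from_euler("xyz",s["attitude"],degrees=True).as_matrix()@d
def onz(s,u,v,z):
    e,d=ray(s,u,v); return e+d*(z-e[2])/d[2]
def proj(s,p):
    c=R.from_euler("xyz",s["attitude"],degrees=True).as_matrix().T@(np.array(p)-s["eye"]); K=s["mtx"]
    return K[0,2]+K[0,0]*c[0]/-c[2], K[1,2]-K[1,1]*c[1]/-c[2]
def tri(rays):
    A=0;b=0
    for e,d in rays:
        d=d/np.linalg.norm(d);P=np.eye(3)-np.outer(d,d);A=A+P;b=b+P@e
    return np.linalg.solve(A,b)
def crop(s,x,y,w,h,k): return cv2.resize(s["img"][y:y+h,x:x+w],None,fx=k,fy=k,interpolation=cv2.INTER_CUBIC)
E
python3 - <<'E'
from h import *
t=vision.snapshot("top");s=vision.snapshot("scene")
a=crop(t,95,215,80,60,5);b=crop(t,270,180,80,60,5);c=crop(s,275,165,80,60,5);d=crop(s,160,190,80,60,5)
cv2.imwrite("pics/c1.png",np.vstack([np.hstack([a,b]),np.hstack([c,d])]))
E
```

```text
(no output)
```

View pics/c1.png

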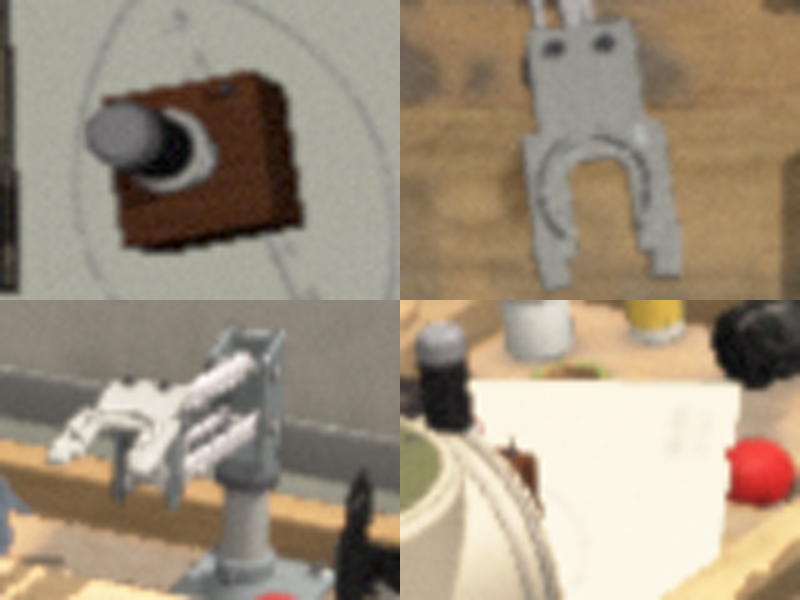

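Top view crops: the driver's collar is centred near (130.4,245.4) and its cap near (119.7,241.8). The fork's bolts are at about (300.6,189.6) and (310.6,188.6), matching (299.4,181.4) and (308,181.4) in the scene view. The fork's arc and prong tips are clear too.

Run:
```python
from h import *
np.set_printoptions(precision=1,suppress=True)
t=vision.snapshot("top");s=vision.snapshot("scene")
print("collar",onz(t,130.4,245.4,104),"cap",onz(t,119.7,241.8,182))
for n,a,b in(("boltL",(300.6,189.6),(299.4,181.4)),("boltR",(310.6,188.6),(308,181.4)),("tipL",(301.4,237),(287,195.5)),("tipR",(323.5,235.3),(305,199.5))):
    print(n,tri([ray(t,*a),ray(s,*b)]))
# fork mask crop
g=t["img"][180:242,290:332].astype(int)
hsv=cv2.cvtColor(t["img"],cv2.COLOR_BGR2HSV)
m=((hsv[...,1]<45)&(hsv[...,2]>85)).astype(np.uint8)
n,l,st,c=cv2.connectedComponentsWithStats(m)
k=l[195,306];print(st[k])
for y in range(196,240,2): print(y,''.join('#' if v else '.' for v in m[y,288:334]))
hsvr=hsv[225:267,110:160]
```

```text
collar [484.2 310.9 104. ] cap [484.5 312.9 182. ]
boltL [ 600.7 -140.3  276.2]
boltR [ 604.  -166.3  279.1]
tipL [ 488.7 -144.6  276.1]
tipR [ 495.2 -199.2  269.9]
[ 271  100   55  138 2171]
196 ........#######################...............
198 .........######################...............
200 .........#####################................
202 .........######################...............
204 .........#########################............
206 .........##########################...........
208 ......#############################...........
210 .......############################...........
212 .......###########........#########...........
214 .......#########............########..........
216 .......########.............########..........
218 ........########............########..........
220 ........########.............########.........
222 ........########.............########.........
224 ........#########............########.........
226 .........########.............########........
228 .........########.............########........
230 .........########...............######........
232 ..........######................######........
234 ..........######.................#####........
236 ...........#####..............................
238 ..............................................
```

Run:
```python
from h import *
np.set_printoptions(precision=2,suppress=True)
t=vision.snapshot("top")
for z in (268,274):
    a=onz(t,309.5,216.5,z);b=onz(t,311.5,228.5,z);c=onz(t,306.0,197,z)
    print(z,a,b,"yaw",np.degrees(np.arctan2(*(a-b)[[1,0]])),np.degrees(np.arctan2(*(c-b)[[1,0]])))
    for v,off in((211.8,14),(236.7,-45)):
        u=309.5+(v-216.5)/6; p=onz(t,u,v,z); d=(a-b)/np.linalg.norm(a-b); print("origin",p-off*d)
```

```text
268 [ 538.17 -163.13  268.  ] [ 509.45 -167.68  268.  ] yaw 8.9952849505167 9.434624407787561
origin [ 535.68 -163.53  268.  ]
origin [ 534.43 -163.72  268.  ]
274 [ 537.09 -162.67  274.  ] [ 508.53 -167.19  274.  ] yaw 8.995284950516695 9.43462440778755
origin [ 534.52 -163.08  274.  ]
origin [ 533.62 -163.22  274.  ]
```

Request:
step_arm --targets '[[[15, -13, 0, 0, 0, 0], [45, -40, 0, 0, 0, 0], [75, -66, 0, 0, 0, 0], [105, -92, 0, 0, 0, 0], [135, -119, 0, 0, 0, 0], [165, -145, 0, 0, 0, 0], [195, -172, 0, 0, 0, 0], [225, -198, 0, 0, 0, 0], [255, -224, 0, 0, 0, 0], [280, -246, 0, 0, 0, 0], [292, -257, 0, 0, 0, 0], [292, -257, 0, 0, 0, 0]]]' --fingers -1 --newtons 30

```text
time: 1.35
tool_pos: [486.6, 308.5, 253.2]
tcp_rot: [-180.0, 0.1, 161.1]
ft_force: [-0.4, -0.5, 0.4]
finger_gap: 85.3
grip_force: 0.0
```

Run:
```python
from h import *
s=vision.snapshot("scene");t=vision.snapshot("top")
u,v=map(int,proj(s,(484.4,311.5,120)))
print(u,v,proj(s,(484.4,311.5,186)),proj(s,(484.4,311.5,98)),proj(s,(484.4,311.5,153)), r.sense()["tool_pos"])
f=vision.snapshot("scene")
a=crop(s,u-45,v-55,90,90,6)
cv2.imwrite("pics/d1.png",a)
```

```text
170 212 (np.float64(168.3049636990657), np.float64(195.63665656128006)) (np.float64(171.1372959204062), np.float64(217.6367834710159)) (np.float64(169.38187599068067), np.float64(204.00156760796875)) [484.24495957 311.00302408 253.09964056]
```

View pics/d1.png

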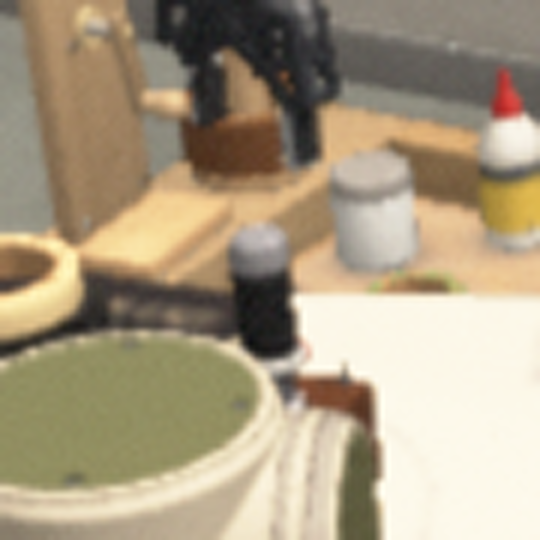

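The cap's top sits at (168,196.3), against a predicted (168.3,195.6). I'll descend and grip.

Request:
step_arm --targets '[[[0, 0, -10, 0, 0, 0], [0, 0, -27, 0, 0, 0], [0, 0, -44, 0, 0, 0], [0, 0, -61, 0, 0, 0], [0, 0, -78, 0, 0, 0], [0, 0, -90, 0, 0, 0], [0, 0, -96, 0, 0, 0], [0, 0, -96, 0, 0, 0]]]'

```text
time: 2.17
tool_pos: [482.5, 311.5, 155.2]
tcp_rot: [-179.9, -0.1, 161.4]
ft_force: [-0.6, 0.8, -0.4]
finger_gap: 85.7
grip_force: 0.0
```

Request:
step_arm --targets '[[[0, 0, 0, 0, 0, 0], [0, 0, 0, 0, 0, 0], [0, 0, 0, 0, 0, 0], [0, 0, 0, 0, 0, 0], [0, 0, 0, 0, 0, 0], [0, 0, 0, 0, 0, 0], [0, 0, 0, 0, 0, 0], [0, 0, 0, 0, 0, 0], [0, 0, 0, 0, 0, 0], [0, 0, 0, 0, 0, 0]]]' --fingers 1 --newtons 40

```text
time: 3.0
tool_pos: [485.2, 312.9, 158.8]
tcp_rot: [179.8, 0.1, 161.3]
ft_force: [2.0, 5.1, 0.5]
finger_gap: 35.0
grip_force: 39.4
```

Request:
step_arm --targets '[[[0, 0.5, 2, 0, 0, 0], [0, 1, 6, 0, 0, 0], [0, 1, 11, 0, 0, 0], [0, 1, 17, 0, 0, 0], [0, 1, 24, 0, 0, 0], [0, 1, 33, 0, 0, 0], [0, 1, 45, 0, 0, 0], [0, 1, 60, 0, 0, 0], [0, 1, 76, 0, 0, 0], [0, 1, 92, 0, 0, 0], [0, 1, 104, 0, 0, 0], [0, 1, 110, 0, 0, 0]]]'

```text
time: 4.0
tool_pos: [484.4, 312.5, 269.3]
tcp_rot: [179.9, 0.1, 161.3]
ft_force: [1.4, 0.3, -8.4]
finger_gap: 34.6
grip_force: 41.6
```

Request:
step_arm --targets '[[[0, 0, 10, 0, 0, 0], [0, 0, 28, 0, 0, 0], [0, 0, 48, 0, 0, 0], [0, 0, 68, 0, 0, 0], [0, 0, 86, 0, 0, 0], [0, 0, 98, 0, 0, 0], [0, 0, 102, 0, 0, 0], [0, 0, 102, 0, 0, 0], [0, 0, 102, 0, 0, 0], [0, 0, 102, 0, 0, 0]]]'

```text
time: 4.83
tool_pos: [483.6, 312.2, 367.3]
tcp_rot: [-179.9, -0.1, 161.3]
ft_force: [0.4, -0.1, -8.5]
finger_gap: 34.4
grip_force: 41.6
```

Run:
```python
from h import *
for i in range(5):
    vision.snapshot("top"); q=r.sense(); print(q["time"],q["tool_pos"],q["ft_force"],q["wrist_torque"],q["grip_force"])
```

```text
4.8833 [483.53579434 312.18160645 367.33433571] [ 0.84319753  0.29192321 -8.60708677] [-0.02550489 -0.00347771 -0.04505901] 41.55480937566608
4.9333 [483.57218311 312.20826649 367.5549887 ] [-0.28089104 -0.43452515 -7.52040149] [-0.03775172 -0.00247849  0.00107833] 41.556688961572945
4.9833 [483.67146079 312.2435616  367.87239039] [-0.62155625 -0.15143134 -8.92403126] [0.01332786 0.00112953 0.04630638] 41.557283308357
5.0333 [483.74358343 312.29490313 368.20104753] [-0.0159427   0.49004215 -8.34808783] [-0.04136853  0.00113088 -0.01628076] 41.557678232202306
5.0833 [483.82313183 312.3379213  368.48978215] [-0.08680453  0.06098    -7.18073664] [0.05902703 0.00618141 0.02529034] 41.55771377845667
```

Request:
step_arm --targets '[[[-1, -8, 0, 0, 0, 0], [-2, -28, 0, 0, 0, 0], [-3, -53, 0, 0, 0, 0], [-5, -80, 0, 0, 0, 0], [-6, -107, 0, 0, 0, 0], [-8, -134, 0, 0, 0, 0], [-9, -161, 0, 0, 0, 0], [-11, -188, 0, 0, 0, 0], [-13, -215, 0, 0, 0, 0], [-14, -242, 0, 0, 0, 0], [-16, -269, 0, 0, 0, 0], [-17, -296, 0, 0, 0, 0]]]'

```text
time: 6.08
tool_pos: [466.3, 14.8, 369.5]
tcp_rot: [-180.0, 0.0, 161.3]
ft_force: [2.1, -0.3, -8.7]
finger_gap: 34.1
grip_force: 41.9
```

Request:
step_arm --targets '[[[-2, -27, 0, 0, 0, 0], [-3, -54, 0, 0, 0, 0], [-5, -81, 0, 0, 0, 0], [-6, -108, 0, 0, 0, 0], [-8, -135, 0, 0, 0, 0], [-9, -158, 0, 0, 0, 0], [-10, -176, 0, 0, 0, 0], [-11, -187, 0, 0, 0, 0], [-11, -192, 0, 0, 0, 0], [-11, -192, 0, 0, 0, 0], [-11, -192, 0, 0, 0, 0], [-11, -192, 0, 0, 0, 0]]]'

```text
time: 7.08
tool_pos: [456.1, -174.6, 369.4]
tcp_rot: [180.0, -0.0, 161.4]
ft_force: [0.1, -0.0, -7.1]
finger_gap: 34.7
grip_force: 41.7
```

Run:
```python
from h import *
for i in range(4): t=vision.snapshot("top")
s=vision.snapshot("scene");q=r.sense(); print(q["time"],q["tool_pos"],q["tcp_rot"],q["ft_force"])
p=(455.5,-176,310)
print(proj(s,p),proj(t,p),proj(s,(534.5,-163.3,272)))
cv2.imwrite("pics/e1.png",np.hstack([crop(s,250,145,80,100,5),crop(t,270,170,80,100,5)]))
```

```text
7.3333 [ 456.14495846 -174.93627441  369.33935165] [1.79997408e+02 3.12128533e-03 1.61394099e+02] [ 0.36935548  0.89432534 -8.95238593]
(np.float64(291.29732203979574), np.float64(191.80362159326333)) (np.float64(316.8680385374032), np.float64(249.48992503736173)) (np.float64(298.12417637903695), np.float64(191.86822270467513))
```

View pics/e1.png

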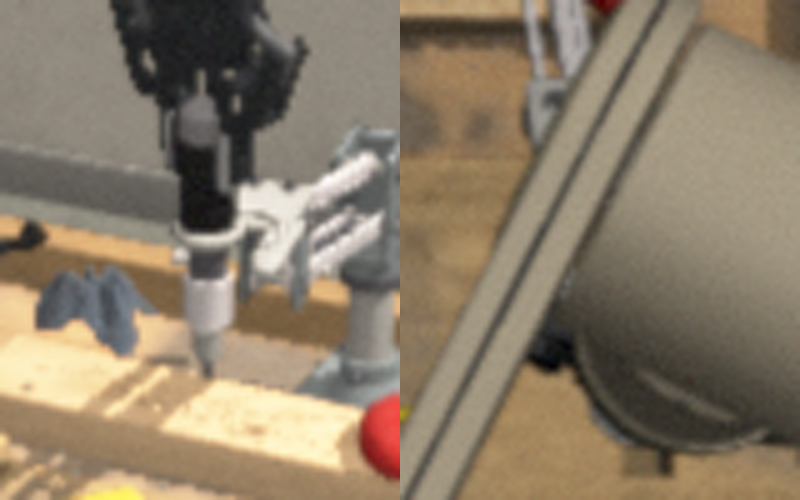

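The scene crop shows the driver upright in the gripper. Its collar is centred near (291.6,191.2), against a predicted (291.3,191.8). The fork sits just behind it, and the arm blocks the top view.

Run:
```python
from h import *
s=vision.snapshot("scene")
f=lambda p:np.round((np.array(proj(s,p))-[250,145])*5,0)
for z in (398,376,310,214): print(z,f((456,-175.5,z)))
c,sn=np.cos(np.radians(9.2)),np.sin(np.radians(9.2))
for z in(268,272,276):
    g=lambda a,b:(np.array(proj(s,(534.5+a*c-b*sn,-163.3+a*sn+b*c,z)))-[275,165])*5
    print(z,"tipL",g(-45,24),"tipR",g(-45,-24),"outerL",g(0,34),"outerR",g(0,-34),"slotend",g(14,0))
```

```text
398 [205.  97.]
376 [205. 132.]
310 [206. 234.]
214 [207. 374.]
268 tipL [ 59.49815618 166.81367429] tipR [134.929921   175.76181576] outerL [ 63.61923369 134.06431409] outerR [168.17831729 146.10585288] slotend [121.21056297 130.63662481]
272 tipL [ 59.43826956 161.01893071] tipR [134.9577942  169.93195477] outerL [ 63.56550332 128.37695164] outerR [168.24361214 140.37027882] slotend [121.22198279 124.95601081]
276 tipL [ 59.37824378 155.21072132] tipR [134.98573268 164.08843969] outerL [ 63.5116512  122.67670272] outerR [168.30905656 134.62156726] slotend [121.23342844 119.26254971]
```

Request:
step_arm --targets '[[[0, -0.5, -6, 0, 0, 0], [0, -0.5, -15, 0, 0, 0], [0, -0.5, -22, 0, 0, 0], [0, -0.5, -23.5, 0, 0, 0], [5, 0.3, -23.5, 0, 0, 0], [12, 1.5, -23.5, 0, 0, 0], [18, 2.5, -23.5, 0, 0, 0], [24, 3.5, -23.5, 0, 0, 0], [29, 4.2, -23.5, 0, 0, 0], [34, 5, -23.5, 0, 0, 0], [37, 5.5, -23.5, 0, 0, 0], [39.5, 6, -23.5, 0, 0, 0]]]'

```text
time: 8.38
tool_pos: [496.0, -169.4, 345.7]
tcp_rot: [-180.0, -0.0, 161.3]
ft_force: [-0.7, 0.5, -8.0]
finger_gap: 34.8
grip_force: 41.8
```

Run:
```python
from h import *
for i in range(3): s=vision.snapshot("scene")
t=vision.snapshot("top");q=r.sense(); print(q["time"],q["tool_pos"],q["ft_force"])
cv2.imwrite("pics/f1.png",np.hstack([crop(s,260,155,80,70,5),crop(t,270,170,80,70,5)]))
```

```text
8.5833 [ 495.44577579 -169.53240195  345.76644092] [-1.19855152 -0.41605046 -8.78433724]
```

View pics/f1.png

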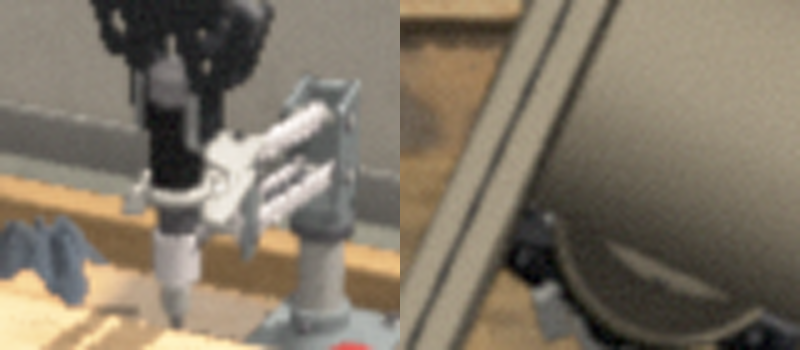

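The neck is between the prongs, which show at about (287,194) and (303,198) either side of the collar. There is no contact force yet, so I'll continue in slowly.

Request:
step_arm --targets '[[[3, 0.5, 0, 0, 0, 0], [7, 1.1, 0, 0, 0, 0], [11, 1.8, 0, 0, 0, 0], [15, 2.4, 0, 0, 0, 0], [19, 3.1, 0, 0, 0, 0], [23, 3.8, 0, 0, 0, 0], [26, 4.4, 0, 0, 0, 0], [29, 4.9, 0, 0, 0, 0], [31, 5.2, 0, 0, 0, 0], [33, 5.6, 0, 0, 0, 0], [34, 5.8, 0, 0, 0, 0], [34, 5.8, 0, 0, 0, 0]]]'

```text
time: 9.58
tool_pos: [529.7, -163.7, 345.7]
tcp_rot: [180.0, -0.0, 161.3]
ft_force: [-1.2, -0.3, -8.7]
finger_gap: 34.4
grip_force: 41.8
```

Request:
step_arm --targets '[[[0.5, 0.1, 0, 0, 0, 0], [1, 0.2, 0, 0, 0, 0], [1.5, 0.2, 0, 0, 0, 0], [2, 0.3, 0, 0, 0, 0], [2.5, 0.4, 0, 0, 0, 0], [3, 0.5, 0, 0, 0, 0], [3, 0.5, 0, 0, 0, 0], [3, 0.5, 0, 0, 0, 0]]]'

```text
time: 10.25
tool_pos: [532.5, -163.3, 345.8]
tcp_rot: [180.0, -0.0, 161.3]
ft_force: [0.3, 0.4, -7.6]
finger_gap: 34.4
grip_force: 41.8
```

```bash
cat > st.py <<'E'
from h import *
np.set_printoptions(precision=2,suppress=True)
F=[];P=[];T=[]
for i in range(4):
    s=vision.snapshot("scene");q=r.sense();F.append(q["ft_force"]);P.append(q["tool_pos"]);T.append(q["wrist_torque"])
print(q["time"],np.mean(P,0),np.mean(F,0),np.mean(T,0),q["finger_gap"])
E
python3 st.py
```

```text
10.45 [ 532.5  -163.26  345.77] [ 0.36 -0.23 -8.44] [-0.03  0.02 -0.01] 34.42517051049488
```

Request:
step_arm --targets '[[[0.4, 0.1, 0, 0, 0, 0], [0.8, 0.1, 0, 0, 0, 0], [1.2, 0.2, 0, 0, 0, 0], [1.6, 0.3, 0, 0, 0, 0], [2, 0.3, 0, 0, 0, 0], [2, 0.3, 0, 0, 0, 0], [2, 0.3, 0, 0, 0, 0]]]'

```text
time: 11.03
tool_pos: [534.5, -162.9, 345.8]
tcp_rot: [-180.0, -0.0, 161.3]
ft_force: [-0.6, 0.3, -8.1]
finger_gap: 34.1
grip_force: 41.8
```

```bash
python3 st.py
```

```text
11.2333 [ 534.51 -162.95  345.78] [-0.13 -0.11 -7.93] [-0.    0.03  0.01] 34.44089684565812
```

Request:
step_arm --targets '[[[0.4, 0.1, 0, 0, 0, 0], [0.8, 0.1, 0, 0, 0, 0], [1.2, 0.2, 0, 0, 0, 0], [1.5, 0.2, 0, 0, 0, 0], [1.5, 0.2, 0, 0, 0, 0]]]'

```text
time: 11.65
tool_pos: [536.1, -162.7, 345.7]
tcp_rot: [180.0, -0.0, 161.3]
ft_force: [0.7, 0.2, -8.1]
finger_gap: 34.4
grip_force: 41.8
```

```bash
python3 st.py
```

```text
11.85 [ 536.03 -162.73  345.76] [ 0.45 -0.05 -8.29] [-0.01  0.02 -0.01] 34.393867736595794
```

Request:
step_arm --targets '[[[0.4, 0.1, 0, 0, 0, 0], [0.8, 0.1, 0, 0, 0, 0], [1.2, 0.2, 0, 0, 0, 0], [1.2, 0.2, 0, 0, 0, 0]]]'

```text
time: 12.18
tool_pos: [537.2, -162.6, 345.8]
tcp_rot: [-180.0, -0.0, 161.3]
ft_force: [0.2, -0.7, -8.2]
finger_gap: 34.3
grip_force: 41.6
```

```bash
python3 st.py
```

```text
12.3833 [ 537.16 -162.6   345.8 ] [-0.7  -0.7  -7.57] [-0.08  0.19 -0.  ] 34.50873040373261
```

Request:
step_arm --targets '[[[0.4, 0.1, 0, 0, 0, 0], [0.8, 0.1, 0, 0, 0, 0], [1.2, 0.2, 0, 0, 0, 0], [1.2, 0.2, 0, 0, 0, 0]]]'

```text
time: 12.72
tool_pos: [538.2, -162.5, 345.8]
tcp_rot: [-180.0, -0.0, 161.3]
ft_force: [-4.0, -2.2, -6.5]
finger_gap: 34.5
grip_force: 40.9
```

```bash
python3 st.py
```

```text
12.9167 [ 538.26 -162.43  345.82] [-3.78 -0.69 -7.07] [-0.25  0.77  0.01] 34.5279059916136
```

Request:
step_arm --targets '[[[-1, -0.1, 0, 0, 0, 0], [-2.2, -0.3, 0, 0, 0, 0], [-3.2, -0.5, 0, 0, 0, 0], [-3.4, -0.5, 0, 0, 0, 0], [-3.4, -0.5, -1, 0, 0, 0], [-3.4, -0.5, -2, 0, 0, 0], [-3.4, -0.5, -3, 0, 0, 0], [-3.4, -0.5, -4, 0, 0, 0], [-3.4, -0.5, -5, 0, 0, 0], [-3.4, -0.5, -6, 0, 0, 0], [-3.4, -0.5, -6, 0, 0, 0]]]'

```text
time: 13.83
tool_pos: [534.9, -162.8, 339.4]
tcp_rot: [180.0, -0.0, 161.3]
ft_force: [-0.6, -0.7, -8.6]
finger_gap: 34.5
grip_force: 41.3
```

```bash
python3 st.py
```

```text
14.0333 [ 535.01 -162.84  339.72] [-0.01 -0.3  -8.24] [ 0.01  0.04 -0.05] 34.25994798354829
```

Request:
step_arm --targets '[[[0, 0, -0.7, 0, 0, 0], [0, 0, -1.4, 0, 0, 0], [0, 0, -2.1, 0, 0, 0], [0, 0, -2.8, 0, 0, 0], [0, 0, -3, 0, 0, 0]]]'

```text
time: 14.45
tool_pos: [535.0, -162.8, 336.6]
tcp_rot: [180.0, -0.0, 161.3]
ft_force: [-0.0, 0.0, -8.1]
finger_gap: 34.6
grip_force: 41.3
```

```bash
python3 st.py
```

```text
14.65 [ 534.99 -162.83  336.7 ] [ 0.13  0.11 -8.48] [ 0.01  0.03 -0.  ] 34.80126410212543
```

Request:
step_arm --targets '[[[0, 0, -0.7, 0, 0, 0], [0, 0, -1.4, 0, 0, 0], [0, 0, -2.1, 0, 0, 0], [0, 0, -2.8, 0, 0, 0], [0, 0, -3, 0, 0, 0]]]'

```text
time: 15.07
tool_pos: [534.9, -162.9, 333.8]
tcp_rot: [-180.0, 0.0, 161.3]
ft_force: [-1.4, -0.6, -6.0]
finger_gap: 34.4
grip_force: 41.3
```

```bash
python3 st.py
```

```text
15.2667 [ 534.97 -162.91  333.85] [-1.32 -0.3  -6.24] [-0.13  0.3  -0.01] 34.58931331254594
```

Request:
step_arm --targets '[[[-0.4, 0, 0, 0, 0, 0], [-0.8, -0.1, 0, 0, 0, 0], [-1.2, -0.2, 0, 0, 0, 0], [-1.2, -0.2, 0, 0, 0, 0], [-1.2, -0.2, 0, 0, 0, 0]]]'

```text
time: 15.68
tool_pos: [533.9, -163.0, 333.9]
tcp_rot: [180.0, 0.0, 161.3]
ft_force: [0.5, 0.5, -7.0]
finger_gap: 34.5
grip_force: 41.4
```

```bash
python3 st.py
python3 - <<'E'
from h import *
s=vision.snapshot("scene")
cv2.imwrite("pics/g1.png",crop(s,270,165,60,50,12))
E
```

```text
15.8833 [ 533.89 -163.    333.81] [ 1.28  0.18 -6.45] [-0.01 -0.15  0.03] 34.495194901316715
```

View pics/g1.png

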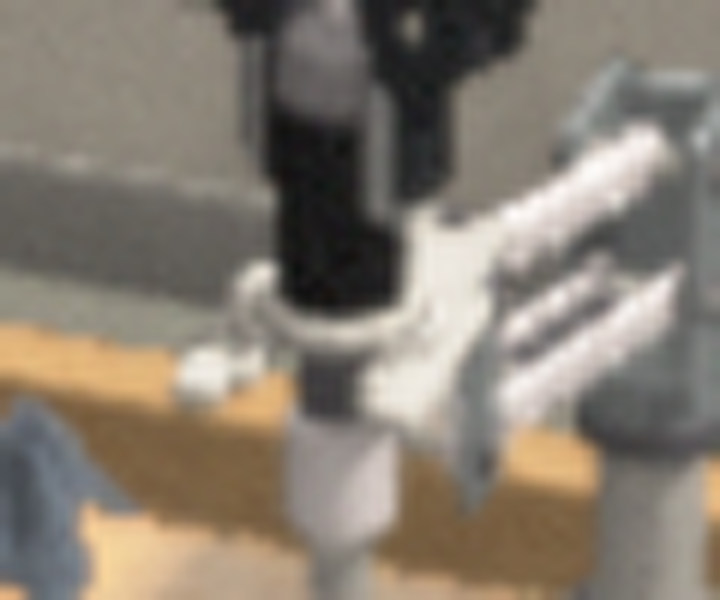

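The picture shows the collar seated at the fork, with the neck inside the slot and the prong at (287,196). A vertical load of about 2 N and sideways forces that are only friction both match a collar at home. I'll start easing down, following the fork's arc.

Request:
step_arm --targets '[[[0, 0, -0.5, 0, 0, 0], [0, 0, -1.2, 0, 0, 0], [0, -0.1, -2.1, 0, 0, 0], [-0.2, -0.1, -3.2, 0, 0, 0], [-0.5, -0.2, -4.4, 0, 0, 0], [-0.8, -0.2, -5.6, 0, 0, 0], [-1.1, -0.3, -6.8, 0, 0, 0], [-1.4, -0.3, -8, 0, 0, 0], [-1.7, -0.4, -9, 0, 0, 0], [-1.8, -0.4, -9.6, 0, 0, 0], [-1.9, -0.4, -10, 0, 0, 0], [-1.9, -0.4, -10, 0, 0, 0]]]'

```text
time: 16.93
tool_pos: [531.8, -163.5, 323.7]
tcp_rot: [-180.0, -0.0, 161.3]
ft_force: [-1.7, -0.4, -4.6]
finger_gap: 34.3
grip_force: 41.4
```

```bash
python3 st.py
```

```text
17.1333 [ 531.94 -163.46  323.86] [-1.8   0.36 -5.64] [ 0.    0.31 -0.02] 34.7341916894189
```

Request:
step_arm --targets '[[[-0.4, 0, -0.8, 0, 0, 0], [-0.8, -0.1, -2.2, 0, 0, 0], [-1.2, -0.2, -4, 0, 0, 0], [-1.7, -0.2, -6, 0, 0, 0], [-2.1, -0.3, -8, 0, 0, 0], [-2.6, -0.4, -10, 0, 0, 0], [-3, -0.5, -12, 0, 0, 0], [-3.4, -0.6, -14, 0, 0, 0], [-3.8, -0.6, -16, 0, 0, 0], [-4.1, -0.7, -18, 0, 0, 0], [-4.4, -0.7, -19.4, 0, 0, 0], [-4.5, -0.7, -20, 0, 0, 0]]]'

```text
time: 18.13
tool_pos: [527.4, -164.2, 303.6]
tcp_rot: [180.0, 0.0, 161.3]
ft_force: [1.5, -0.1, -4.5]
finger_gap: 34.5
grip_force: 41.6
```

```bash
python3 st.py
```

```text
18.3333 [ 527.46 -164.18  303.78] [ 0.98  0.55 -5.28] [ 0.07 -0.3   0.03] 34.57945561112275
```

Request:
step_arm --targets '[[[-0.1, 0, -1, 0, 0, 0], [-0.4, 0, -3, 0, 0, 0], [-0.8, -0.1, -6, 0, 0, 0], [-1.2, -0.2, -9, 0, 0, 0], [-1.6, -0.2, -12, 0, 0, 0], [-1.9, -0.3, -15, 0, 0, 0], [-2.2, -0.3, -18, 0, 0, 0], [-2.4, -0.4, -21, 0, 0, 0], [-2.6, -0.4, -24, 0, 0, 0], [-2.8, -0.5, -27, 0, 0, 0], [-2.9, -0.5, -29, 0, 0, 0], [-3, -0.5, -30, 0, 0, 0]]]'

```text
time: 19.33
tool_pos: [524.4, -164.6, 273.4]
tcp_rot: [180.0, -0.0, 161.3]
ft_force: [2.3, 0.9, -2.8]
finger_gap: 34.2
grip_force: 41.7
```

```bash
python3 st.py
```

```text
19.5333 [ 524.47 -164.63  273.76] [ 1.93  0.24 -4.06] [ 0.13 -0.45  0.04] 34.37339278577941
```

Request:
step_arm --targets '[[[0.1, 0, -1, 0, 0, 0], [0.2, 0, -3, 0, 0, 0], [0.3, 0, -6, 0, 0, 0], [0.3, 0, -9, 0, 0, 0], [0.3, 0, -12, 0, 0, 0], [0.4, 0, -15, 0, 0, 0], [0.5, 0, -18, 0, 0, 0], [0.6, 0, -21, 0, 0, 0], [0.7, 0.1, -24, 0, 0, 0], [0.8, 0.1, -27, 0, 0, 0], [0.9, 0.1, -29, 0, 0, 0], [1, 0.1, -30, 0, 0, 0]]]'

```text
time: 20.53
tool_pos: [525.4, -164.6, 243.4]
tcp_rot: [-180.0, -0.0, 161.3]
ft_force: [0.5, -0.6, -2.6]
finger_gap: 34.4
grip_force: 41.4
```

```bash
python3 st.py
```

```text
20.7333 [ 525.4  -164.59  243.71] [-0.04  0.09 -1.86] [-0.19  0.02  0.03] 34.26781976047779
```

Request:
step_arm --targets '[[[0.1, 0, -1, 0, 0, 0], [0.2, 0, -3, 0, 0, 0], [0.5, 0.1, -5.5, 0, 0, 0], [0.7, 0.1, -8, 0, 0, 0], [0.9, 0.2, -10.5, 0, 0, 0], [1.2, 0.2, -13, 0, 0, 0], [1.6, 0.3, -15.5, 0, 0, 0], [1.9, 0.3, -18, 0, 0, 0], [2.3, 0.4, -20.5, 0, 0, 0], [2.6, 0.4, -23, 0, 0, 0], [2.8, 0.5, -24.5, 0, 0, 0], [2.9, 0.5, -25, 0, 0, 0]]]'

```text
time: 21.73
tool_pos: [528.4, -164.0, 218.5]
tcp_rot: [180.0, 0.0, 161.3]
ft_force: [0.7, 0.5, -0.4]
finger_gap: 34.4
grip_force: 41.4
```

```bash
python3 st.py;python3 st.py
```

```text
21.9333 [ 528.41 -164.02  218.84] [ 0.79 -0.29 -0.65] [-0.18 -0.1   0.  ] 34.08278459994765
22.1333 [ 528.38 -164.04  218.97] [ 0.5  -0.32 -0.9 ] [-0.14 -0.07  0.  ] 34.92658413838388
```

Request:
step_arm --targets '[[[0.1, 0, -0.5, 0, 0, 0], [0.3, 0, -1.5, 0, 0, 0], [0.5, 0.1, -3, 0, 0, 0], [0.8, 0.1, -4.5, 0, 0, 0], [1.1, 0.2, -6, 0, 0, 0], [1.4, 0.2, -7.5, 0, 0, 0], [1.7, 0.3, -9, 0, 0, 0], [2, 0.3, -10.5, 0, 0, 0], [2.2, 0.4, -11.5, 0, 0, 0], [2.3, 0.4, -12, 0, 0, 0], [2.3, 0.4, -12, 0, 0, 0], [2.3, 0.4, -12, 0, 0, 0]]]'

```text
time: 23.13
tool_pos: [530.7, -163.7, 206.9]
tcp_rot: [-180.0, 0.0, 161.3]
ft_force: [0.6, -0.5, 0.4]
finger_gap: 34.3
grip_force: 41.5
```

```bash
sed -i 's/range(4)/range(20)/' st.py; python3 st.py
```

```text
24.1333 [ 530.64 -163.68  206.85] [ 1.02 -0.36 -0.01] [-0.22 -0.21  0.01] 34.690883390838536
```

Request:
step_arm --targets '[[[0.1, 0, 0, 0, 0, 0], [0.2, -0.1, 0, 0, 0, 0], [0.3, -0.2, 0, 0, 0, 0], [0.4, -0.3, 0, 0, 0, 0], [0.4, -0.3, 0, 0, 0, 0], [0.4, -0.3, 0, 0, 0, 0]]]' --newtons 20

```text
time: 24.63
tool_pos: [530.9, -163.8, 206.7]
tcp_rot: [180.0, -0.0, 161.3]
ft_force: [0.1, 0.7, -0.2]
finger_gap: 34.3
grip_force: 41.5
```

```bash
python3 st.py
python3 - <<'E'
from h import *
s=vision.snapshot("scene"); cv2.imwrite("pics/i1.png",crop(s,260,170,80,70,9))
E
```

```text
25.6333 [ 530.96 -163.92  206.74] [-0.13  0.59 -0.33] [-0.01  0.03  0.01] 34.765706274931645
```

View pics/i1.png

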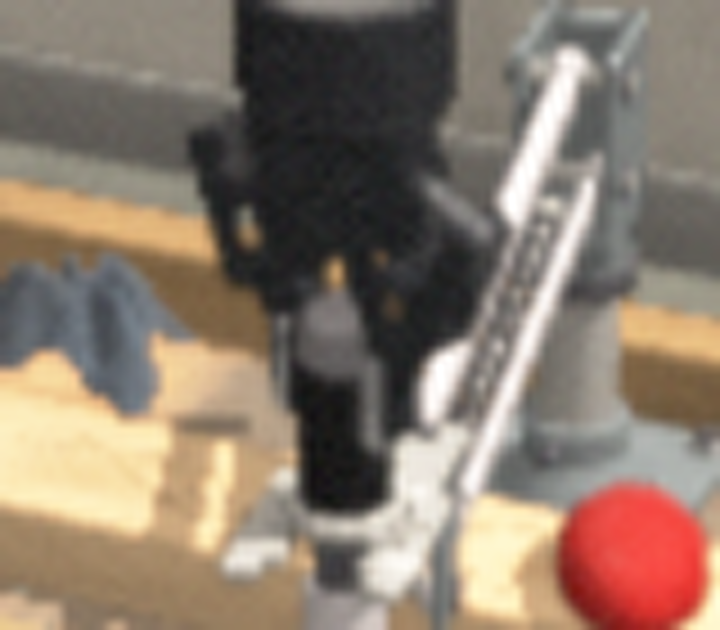

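The picture shows the collar seated in the sunken fork at about (300,227), the links leaning up toward the column and the gripper clear of them. I'll ease down another 3 mm, then release slightly.

Request:
step_arm --targets '[[[0.1, 0, -0.5, 0, 0, 0], [0.2, 0, -1, 0, 0, 0], [0.3, 0, -1.5, 0, 0, 0], [0.4, 0.1, -2, 0, 0, 0], [0.5, 0.1, -2.5, 0, 0, 0], [0.6, 0.1, -3, 0, 0, 0], [0.6, 0.1, -3, 0, 0, 0]]]'

```text
time: 26.27
tool_pos: [531.7, -163.9, 203.7]
tcp_rot: [-180.0, 0.0, 161.3]
ft_force: [-0.3, 0.2, 0.8]
finger_gap: 34.6
grip_force: 41.5
```

```bash
python3 st.py
```

```text
27.2667 [ 531.63 -163.87  203.81] [-0.23  0.23 -0.15] [-0.1   0.04  0.  ] 34.29690164547575
```

Balanced, so I'll release.

Request:
step_arm --targets '[[[0, 0, 0, 0, 0, 0], [0, 0, 0, 0, 0, 0], [0, 0, 0, 0, 0, 0], [0, 0, 0, 0, 0, 0], [0, 0, 0, 0, 0, 0], [0, 0, 0, 0, 0, 0]]]' --fingers 0

```text
time: 27.77
tool_pos: [531.6, -163.8, 203.8]
tcp_rot: [180.0, -0.0, 161.3]
ft_force: [0.2, -0.1, -0.8]
finger_gap: 42.8
grip_force: 0.0
```

```bash
python3 st.py
```

```text
28.7667 [ 531.61 -163.85  203.79] [0.03 0.02 0.12] [-0.    0.01  0.01] 42.77249702481753
```

Released cleanly. Next I'll open fully and rise.

Request:
step_arm --targets '[[[0, 0, 0, 0, 0, 0], [0, 0, 0, 0, 0, 0], [0, 0, 0, 0, 0, 0], [0, 0, 0, 0, 0, 0], [0, 0, 0, 0, 0, 0], [0, 0, 0, 0, 0, 0]]]' --fingers -1

```text
time: 29.27
tool_pos: [531.6, -163.8, 203.8]
tcp_rot: [-180.0, 0.0, 161.3]
ft_force: [-0.7, 0.2, 0.2]
finger_gap: 85.3
grip_force: 0.0
```

Request:
step_arm --targets '[[[0, 0, 5, 0, 0, 0], [0, 0, 15, 0, 0, 0], [0, 0, 28, 0, 0, 0], [0, 0, 44, 0, 0, 0], [0, 0, 62, 0, 0, 0], [0, 0, 80, 0, 0, 0], [0, 0, 98, 0, 0, 0], [0, 0, 116, 0, 0, 0], [-10, 0, 134, 0, 0, 0], [-25, 0, 145, 0, 0, 0], [-40, 0, 150, 0, 0, 0], [-50, 0, 150, 0, 0, 0]]]'

```text
time: 30.27
tool_pos: [481.5, -164.2, 357.9]
tcp_rot: [-180.0, 0.3, 161.3]
ft_force: [-0.0, 0.5, 0.5]
finger_gap: 85.3
grip_force: 0.0
```

Run:
```python
from h import *
a=vision.snapshot("scene")["img"][165:250,260:345]
for i in range(20): s=vision.snapshot("scene")
b=s["img"][165:250,260:345]
print(cv2.absdiff(a,b).mean(),r.sense()["time"])
cv2.imwrite("pics/j1.png",crop(s,255,165,80,85,7))
```

```text
2.2591464821222607 31.3167
```

View pics/j1.png

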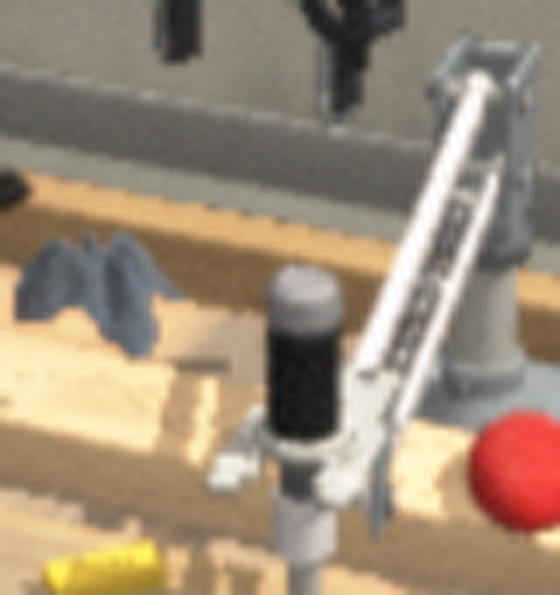

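The picture shows the driver hanging upright and still in the fork, cap at about (298.6,204), with the gripper well clear.

```bash
python3 -c "
from bench import r
print(r.hand_in())"
```

```text
the job is handed in; nothing more can be done
None
```

The driver hangs upright and still in the fork of the sunken balancer arm, released at balance with the gripper clear; I handed the job in at about 31 s, and no verdict was returned.

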